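Check-weigh a finished drive module

ROBOT

A 7-joint arm with a two-finger parallel gripper is mounted at the origin on the work surface. World frame = base frame: x ahead of the robot, y to its left, z up, the work surface at z = 0. Lengths are in mm, angles in rad, forces in N, time in s.
With the tool pointing down it reaches from about 400 to 875 mm from the base axis. Payload 4.4 kg.
Tool frame: the origin (TCP) lies midway between the tips of the shut fingers; the grasp point (between the pads) lies 19 mm behind it; z points along the fingers, y is the line along which they close (so a half turn about z gives the same grasp; the last joint's range is limited). The gripper opens to 85 mm and grips with 20 to 120 N. Pads are 22 mm wide; open, the fingers measure 114 mm over their backs; the gripper's body (76 mm by 85 mm) begins 54 mm behind the grasp point. The pads swing forward as they close: fully open they stand 13 mm farther back than shut.
Start: joints at [-1.398, 0.628, 0.038, 1.517, -0.027, 0.996, -0.02], TCP at [153.723, 631.575, 231.313] pointing down, gripper open.
Joint ranges: [-3.06, 3.06], [-0.37, 2.12], [-1.25, 1.32], [0.18, 2.47], [-1.1, 4.24], [0.23, 1.98], [-2.94, 2.94]. Speed limits (rad/s): [2.57, 2.57, 3.14, 3.14, 3.14, 3.14, 3.14].

INTERFACE

Orientations are given as [roll, pitch, yaw] about the fixed x, y, z axes, in that order (R = Rz(yaw) Ry(pitch) Rx(roll)).
In Python, from cell import readout, optics, order gives the robot as it stands.
- The arm moves only by the shell command python3 -m jog 'ROWS'. ROWS is a JSON object of lists of equal length, an entry for each row: "claw": the opening, from 0 (shut) to 1 (fully open); "xyz": the shift along the tool's x, y, z each as a share of 0.1 m, from -1 to 1, a list of three; "twist": the turn, a rotation vector about the tool's x, y, z each as a share of 180 degrees, from -1 to 1, a list of three. A call has 1 to 12 rows; each row shifts and turns the commanded pose from where the row before left it, along the tool's axes as they then stand; what a row does not reach is not made up. A row lasts 1/8 s, in which the tool goes at most 62.5 mm and 10.7 degrees, less where a joint would pass 70% of its speed; a pose out of reach is approached as far as the arm can. A call with a number of a shift or a turn outside -1 to 1 is refused whole. A call with a gripper value outside its range is refused whole. The fingers move at their own pace and stop on an object; the grip force is fixed at half the most. Time passes only in rows, so rows that do not move let the fingers close. It gives the time, the measured TCP pose, the force, the opening and the grip force at its end, in the units of the state.
- readout.read_state(): the state, without advancing time (a new reading comes with each control period).
- optics.get_image(name): name is "side" or "top"; returns a dict with "color" (480x640x3 uint8, red, green, blue), "fovy" (degrees; the focal length in pixels is half the picture's height over the tangent of half this angle, whatever the lens; pixels are square), "cx", "cy" (the principal point, pixels), "view" (4x4, takes a point from world to camera coordinates). Camera axes: x right, y up, looking along -z (the intrinsics and any distortion apply to the point x, -y, -z); pixel columns grow to the right and rows downward; lengths in mm; the calibration is good to about 2 mm. A picture is of the moment at which its call begins. There is no depth.
- order.finish_job(): hands the job in; it is judged then, once.
Trained networks look in the newest picture that a camera, given by its name, has taken for a name from the list of things; names that differ only in an ending like _2 or _b are one class to them, and where a whole thing is asked for, a point or a joint stands for the part that bears it (a point fixed in the world has none). Each returns a list of dicts, best first, with "score" (0 to 1); they miss things now and then, are a little off and sometimes report something else, mostly with a low value. They report only what shows in the picture. A call takes as long as a camera call.
- optics.boxes_of(camera, label): "rect" ([left, top, width, height] in pixels, round what is visible of it).
The state is a dict: "clock": time; "qpos": joint angles; "qd": joint speeds; "tau": joint torques, N m; "eef_pos": TCP position; "tool_rot": TCP orientation; "force": force on the tool from outside, world axes, zero at the start; "torque": the same for the moment, N m; "width": finger opening in mm; "gripper_force": force on a finger pad.
Only numpy, scipy, OpenCV 4.12 (cv2) and the standard library are available. Lean on these libraries where they do the work, as an engineer would, in place of code of your own. Each camera call takes 0.05 s, during which the arm holds its last target. There are 200 camera calls.

TASK

Check the weight of the finished drive module: hang it by its handle on the hook of the spring scale, lowering it until the scale carries it so that the scale is never pulled or dropped to its end stop, then let go and wait until it hangs still. If green then shows on the barrel below the yellow sleeve, the module is complete: press the green button fully down; if only white shows, parts are missing: press the red one. Leave the module hanging on the hook and do not disturb the other things on the bench.

Things in the scene. Friction and masses are not known exactly. Their poses are not given: they have to be found in the camera images.
- module: The drive module to weigh: a block 170 long (x) by 54 wide (y); grey slotted steel body on aluminium fins, flat sides to 50 mm height, then a green board, orange terminal blocks on the ends (to 60 mm) and a steel handle across the middle. 0.27 to 0.63 kg; centre of mass about 27 mm up, below the handle. Same end for end; grip it across the 54 mm near one end. Origin: centre of the underside, z up.
- module_handle (a point): Centre of the top bar of the module's round steel handle (6 mm bar), 115 mm above the module's underside, 63 mm above the board, 55 mm above the terminal blocks, midway along the module. The bar runs along the module's y, straight for 32 mm; the opening below it is 39 mm wide and 60 mm high. Axes as the module's.
- hook_seat (a point): Where the centre of the handle bar rests on the scale's hook: 255 mm above the bench when empty; moves with the hook. The hook is a J of 7 mm wire in its own x-z plane, open to its -x (roughly to the robot), lowest wire 10 mm below this point. Hold the bar along the hook's y, bring it from -x over the tip with its centre 24 to 44 mm above this point, until straight above it, then lower it.
- hook_tip (a point): Centre of the round end (7 mm wire) of the hook's free tip: 14.5 mm to -x of hook_seat and 16.5 mm above it. The shank rises at x = +12 mm of hook_seat, leaning in to x = 0 at 65 mm above hook_seat, where a 25 mm wide cap follows at 70 mm.
- scale (a joint): How far the hook is pulled down, m: 0 empty, end stop 0.100. 80 N per m (the module gives 0.033 to 0.077), lightly damped: it bobs for 2 to 4 s. The hook hangs on a 21 mm barrel that comes down out of a fixed yellow sleeve with a black rim. The barrel's lower 55 mm are white, the rest green, with a black line every 10 mm: green shows below the sleeve when the travel is above 0.055.
- scale_stand: Fixed stand of the scale: dark base plate 140 (x) by 250 (y) by 15 mm; a 16 mm upright rod, 560 mm high, at y = -100 mm; a thin arm at 515 mm height from it to above the hook, which hangs at x = 0, y = +50 mm below the yellow sleeve (31 mm diameter, 337 to 500 mm height). Origin: centre of the plate's underside; axes parallel to the hook's.
- pass_button_top (a point): Centre of the top of the green button (38 mm diameter), 72 mm above the bench, on a grey box 72 mm square and 50 mm high; z up. It is pressed straight down and springs back.
- fail_button_top (a point): Centre of the top of the red button, on a second box like the green one's. The two boxes change places.
- pass_button (a joint): Travel of the green button in m: 0 up, 0.006 fully down (5 N), springs back. Counts as pressed beyond 0.004.
- fail_button (a joint): Travel of the red button in m, the same.
- board: Bystander: a green circuit board on an aluminium plate 150 by 100 mm, 41 mm high. Origin: centre of the underside.
- relay: Bystander: black and white relay block 75 by 50 by 44 mm. Origin: centre of the underside.
- bracket: Bystander: empty open steel bracket 100 by 110 by 103 mm high. Origin: centre of the underside.
- screwdriver: Bystander: screwdriver with a red handle lying on the bench.
- wrench: Bystander: steel wrench lying on the bench.
- heat_sink: Bystander: finned aluminium heat sink 90 by 60 by 38 mm. Origin: centre of the underside.
- screw_bin: Bystander: small red bin of screws, 110 by 85 by 55 mm. Origin: centre of the underside.

How it is judged:
By the outcome, as a careful person would: the job done as asked, in the order asked, and still so for the second after the job is handed in, with the robot touching nothing.
It also fails if it takes over 58 s, if anything falls off the work surface, if the arm or the gripper's body presses on something with over 40 N, if the wrist force passes 120 N, or if a joint passes its speed limit or range.

## Working session

There is one attempt and no reset: what is moved stays moved. The work goes in short steps, Python scripts to look and compute and a shell command to move; the robot and the scene stay as the last step left them, time stands still between calls to the robot, and variables do not carry over. Pictures are saved under pics/ and viewed, at most 10 in all, crops included, and the job is handed in when it is done.

```bash
mkdir -p pics; ls; python3 - <<'E'
from cell import readout, optics
import cv2,json,numpy as np
s=readout.read_state();print({k:np.round(v,3).tolist() for k,v in s.items()})
for n in("side","top"):
    im=optics.get_image(n);cv2.imwrite(f"pics/{n}0.png",im["color"][:,:,::-1])
    print(n,{k:(np.round(v,4).tolist()) for k,v in im.items() if k!="color"})
    for l in["module","module_handle","hook_seat","hook_tip","scale_stand","pass_button_top","fail_button_top","screw_bin","bracket"]:
        print(l,[(np.round(b["rect"]).tolist(),round(b["score"],2)) for b in optics.boxes_of(n,l)[:2]])
E
```

```text
pics
{'clock': 0.0, 'qpos': [-1.398, 0.629, 0.038, 1.518, -0.027, 0.996, -0.02], 'qd': [0.002, -0.0, -0.001, 0.001, -0.0, 0.001, 0.001], 'tau': [0.0, -56.339, 1.226, -19.345, 0.011, 0.01, 0.0], 'eef_pos': [153.542, 630.964, 230.402], 'tool_rot': [-3.14, 0.0, 2.903], 'force': [-0.017, 0.053, 0.532], 'torque': [-0.019, -0.029, 0.039], 'gripper_force': 0.0, 'width': 85.537}
side {'fovy': 46.951, 'cx': 318.6028, 'cy': 244.3151, 'view': [[-0.994, -0.1086, 0.0137, 575.6512], [0.0771, -0.6056, 0.792, -119.8671], [-0.0777, 0.7883, 0.6103, -1642.5567], [0.0, 0.0, 0.0, 1.0]]}
module [([305.0, 300.0, 68.0, 50.0], 0.59), ([308.0, 399.0, 54.0, 52.0], 0.33)]
module_handle [([307.0, 298.0, 64.0, 50.0], 0.78)]
hook_seat [([333.0, 133.0, 8.0, 22.0], 0.42), ([256.0, 342.0, 46.0, 63.0], 0.18)]
hook_tip [([334.0, 133.0, 6.0, 20.0], 0.61)]
scale_stand [([308.0, 43.0, 69.0, 195.0], 0.58)]
pass_button_top [([293.0, 236.0, 12.0, 10.0], 0.4), ([278.0, 265.0, 17.0, 9.0], 0.38)]
fail_button_top []
screw_bin [([311.0, 398.0, 53.0, 53.0], 0.72), ([259.0, 344.0, 44.0, 58.0], 0.2)]
bracket [([255.0, 341.0, 47.0, 61.0], 0.86)]
top {'fovy': 44.3738, 'cx': 325.6314, 'cy': 241.6952, 'view': [[0.0081, -0.9999, -0.0062, 109.6636], [0.9824, 0.0068, 0.1866, -599.3707], [-0.1865, -0.0076, 0.9824, -1431.4221], [0.0, 0.0, 0.0, 1.0]]}
module [([242.0, 252.0, 55.0, 65.0], 0.71)]
module_handle [([438.0, 211.0, 201.0, 107.0], 0.28)]
hook_seat [([504.0, 238.0, 4.0, 14.0], 0.39)]
hook_tip []
scale_stand [([440.0, 214.0, 200.0, 105.0], 0.75)]
pass_button_top [([390.0, 214.0, 16.0, 16.0], 0.57), ([357.0, 293.0, 65.0, 27.0], 0.29)]
fail_button_top [([164.0, 208.0, 52.0, 50.0], 0.69), ([330.0, 211.0, 15.0, 15.0], 0.53)]
screw_bin [([129.0, 267.0, 47.0, 42.0], 0.67)]
bracket [([166.0, 206.0, 48.0, 47.0], 0.68)]
```

View pics/side0.png

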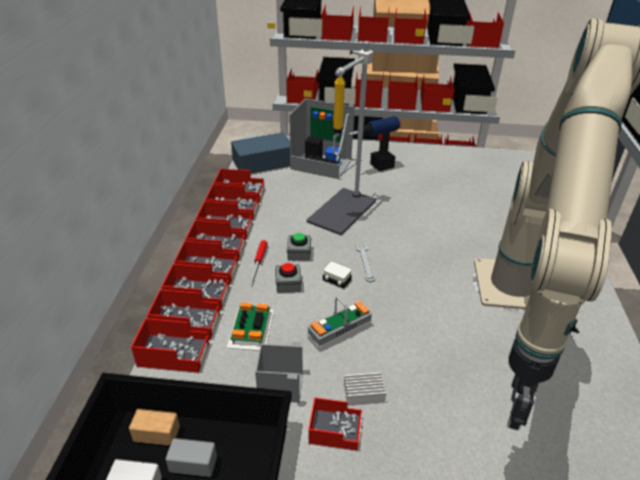

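View pics/top0.png

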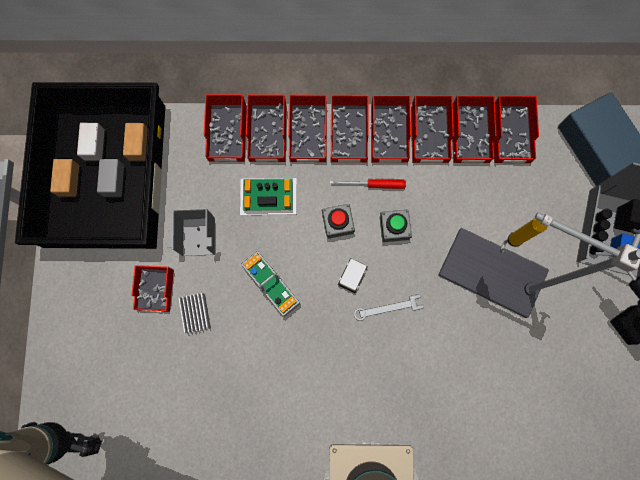

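The side view shows the module at about (340,322), the hook at about (337,150) and the buttons at (299,238) green and (288,268) red. In the top view the module is at (271,284), the stand plate spans (440–549, 228–317), green is at (397,223) and red at (338,218). Next I'll look at enlarged crops.

```bash
cat > h.py <<'E'
import numpy as np,cv2
from cell import readout,optics
def cam(n):
    im=optics.get_image(n);im["f"]=240/np.tan(np.radians(im["fovy"]/2));return im
def proj(im,p):
    q=np.array(im["view"])@np.append(p,1.);return np.array([im["cx"]+im["f"]*q[0]/-q[2],im["cy"]-im["f"]*q[1]/-q[2]])
def ray(im,uv):
    V=np.array(im["view"]);R=V[:3,:3];o=-R.T@V[:3,3]
    return o,R.T@np.array([(uv[0]-im["cx"])/im["f"],-(uv[1]-im["cy"])/im["f"],-1])
def onz(im,uv,z):
    o,d=ray(im,uv);return o+d*(z-o[2])/d[2]
def tri(ims,uvs):
    A=np.zeros((3,3));b=np.zeros(3);rs=[ray(i,u) for i,u in zip(ims,uvs)]
    for o,d in rs:
        d=d/np.linalg.norm(d);P=np.eye(3)-np.outer(d,d);A+=P;b+=P@o
    p=np.linalg.solve(A,b);return p,[np.round(proj(i,p)-u,1).tolist() for i,u in zip(ims,uvs)]
def crop(im,x,y,w,h,k):
    return cv2.resize(im["color"][y:y+h,x:x+w,::-1],None,fx=k,fy=k,interpolation=cv2.INTER_CUBIC)
E
python3 - <<'E'
from h import *
s=cam("side");t=cam("top")
def blobs(im,lo,hi,box):
    x,y,w,h=box;m=cv2.inRange(cv2.cvtColor(im["color"][y:y+h,x:x+w],cv2.COLOR_RGB2HSV),lo,hi)
    n,_,st,c=cv2.connectedComponentsWithStats(m)
    return [(c[i]+[x,y],st[i][4]) for i in range(1,n) if st[i][4]>15]
print("orange top",[(c.round(1),a,onz(t,c,60).round(1)) for c,a in blobs(t,(8,150,100),(22,255,255),(235,245,70,75))])
print("orange side",[(c.round(1),a,onz(s,c,55).round(1)) for c,a in blobs(s,(5,150,100),(22,255,255),(300,295,75,50))])
for nm,lo,hi,bt,bs in(("green",(45,120,60),(75,255,255),(380,205,35,35),(285,228,28,25)),("red",(0,150,90),(6,255,255),(322,203,35,35),(275,257,28,25))):
    a=max(blobs(t,lo,hi,bt),key=lambda r:r[1])[0];b=max(blobs(s,lo,hi,bs),key=lambda r:r[1])[0]
    print(nm,onz(t,a,72).round(1),onz(s,b,70).round(1))
A=np.vstack([np.hstack([crop(t,238,248,66,70,4),crop(s,300,290,80,70,4)]),np.hstack([crop(t,435,205,125,120,2),crop(s,310,110,55,60,4),])[:240]]) if 0 else None
c=np.zeros((600,800,3),np.uint8)
for (im,x,y,w,h,k),(X,Y) in (((t,238,248,66,70,4),(0,0)),((s,300,290,80,60,4),(270,0)),((t,435,210,120,112,3),(0,285)),((s,315,105,50,60,5),(370,285)),((t,480,205,40,60,4),(630,285)),((s,300,180,80,58,2),(600,0))):
    q=crop(im,x,y,w,h,k)[:600-Y,:800-X];c[Y:Y+q.shape[0],X:X+q.shape[1]]=q
cv2.imwrite("pics/c1.png",c)
E
```

```text
orange top [(array([252.1, 261.3]), np.int32(99), array([546.7, 298.4,  60. ])), (array([287. , 304.2]), np.int32(105), array([439.9, 208.4,  60. ]))]
orange side [(array([361.3, 307.6]), np.int32(74), array([442.1, 209.6,  55. ])), (array([318.4, 328.4]), np.int32(94), array([547.7, 299.4,  55. ]))]
green [647.3 -64.9  72. ] [648.8 -59.1  70. ]
red [658.8  83.6  72. ] [660.   87.3  70. ]
```

View pics/c1.png

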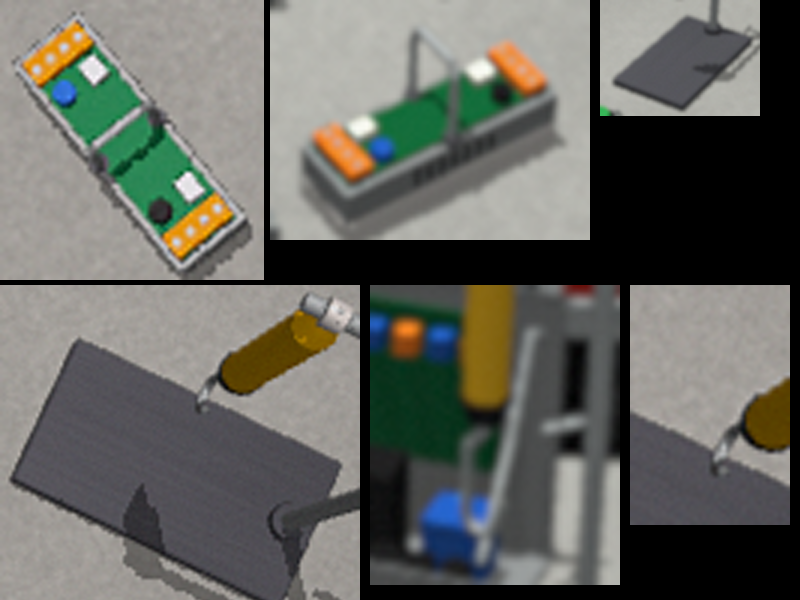

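The crops show the handle bar clearly across the module's middle, and the plate corners in the top view at about (461.7,228.3), (548.7,270) and (439,275). I'll fit the stand pose now and check the hook against both views.

```bash
cat >> h.py <<'E'
from scipy.spatial.transform import Rotation as Ro
def tool(yaw,tilt): # deg; tool x outward at yaw, top leaning outward by tilt
    return Ro.from_euler("ZXY",[yaw,180,-tilt],degrees=True) if 0 else Ro.from_euler("z",yaw,degrees=True)*Ro.from_euler("x",180,degrees=True)*Ro.from_euler("y",-tilt,degrees=True)
def state():
    s=readout.read_state();return s,np.array(s["eef_pos"]),Ro.from_euler("xyz",s["tool_rot"])
def plan(p,R,p0=None,R0=None):
    if p0 is None:_,p0,R0=state()
    return "shift(share)",R0.inv().apply(np.array(p)-p0).round(1)/100,"then twist(share)",((R0.inv()*R).as_rotvec()/np.pi).round(4)
def grasp(c,yaw,tilt,d,h): # module centre underside c(3), outward yaw
    R=tool(yaw,tilt);g=np.array(c)+[d*np.cos(np.radians(yaw)),d*np.sin(np.radians(yaw)),h]
    return g+19*R.apply([0,0,1]),R
E
python3 - <<'E'
from h import *
s=cam("side");t=cam("top")
TL,TR,BL=[onz(t,u,15) for u in((461.7,228.3),(548.7,270),(439,275))]
print(TL,TR,BL,np.linalg.norm(TR-TL),np.linalg.norm(BL-TL))
y=np.degrees(np.arctan2(*(TL-TR)[1::-1]))-90;y2=np.degrees(np.arctan2(*(TL-BL)[1::-1]));print("yaw",y,y2)
c=(TR+BL)/2;yw=np.radians((y+y2)/2)
hk=c+50*np.array([-np.sin(yw),np.cos(yw),0]);hk[2]=255;print("seat from plate",hk, [proj(i,hk).round(1) for i in(t,s)])
# sleeve centre line by colour
for n,i,b in(("top",t,(490,205,70,50)),("side",s,(325,70,25,65))):
    x,yy,w,h=b;m=cv2.inRange(cv2.cvtColor(i["color"][yy:yy+h,x:x+w],cv2.COLOR_RGB2HSV),(17,150,60),(32,255,255))
    r=cv2.minAreaRect(cv2.findNonZero(m));print(n,(np.array(cv2.boxPoints(r))+[x,yy]).round(1).tolist())
    print(" pred",[proj(i,[hk[0],hk[1],z]).round(1).tolist() for z in(337,500)])
u=np.array([np.cos(yw),np.sin(yw),0])
print("tip",[proj(i,hk-14.5*u+[0,0,16.5]).round(1) for i in(t,s)])
for d,nm in((0,'handle'),):
    hb=np.array([493.5,254,115]);v=np.array([-np.sin(.7),np.cos(.7),0]);print([(proj(i,hb+k*16*v).round(1)).tolist() for i in (t,s) for k in(-1,1)])
for h in(150,38): print("pick",h,grasp([493.5,254,0],220,20,70,h)[0])
p,R=grasp([493.5,254,0],220,20,70,150);print(plan(p,R))
E
```

```text
[ 644.48943305 -240.14505619   15.        ] [ 536.36173581 -459.70204857   15.        ] [ 521.35054449 -177.5945864    15.        ] 244.7383742153824 138.11497798870636
yaw -26.219380632579558 -26.9290584564711
seat from plate [ 551.22397587 -273.93053663  255.        ] [array([503.1, 247.3]), array([337.9, 152.4])]
top [[505.9, 235.2], [539.5, 215.1], [547.1, 227.8], [513.5, 247.9]]
 pred [[514.7, 240.1], [543.3, 222.7]]
side [[323.8, 128.1], [327.6, 76.0], [345.5, 77.2], [341.8, 129.4]]
 pred [[338.8, 128.5], [340.9, 76.6]]
tip [array([502.6, 251.8]), array([342. , 148.9])]
[[272.1, 275.5], [261.7, 284.0], [338.1, 297.4], [345.5, 304.6]]
pick 150 [444.85493896 213.18194722 132.14584021]
pick 38 [444.85493896 213.18194722  20.14584021]
('shift(share)', array([-3.819, -3.376,  0.992]), 'then twist(share)', array([-0.052 , -0.1028, -0.2951]))
```

```bash
python3 -m jog '{"claw":[1,1,1,1,1,1,1,1,1,1],"xyz":[[-0.38,-0.34,0],[-0.38,-0.34,0],[-0.38,-0.34,0],[-0.38,-0.34,0],[-0.38,-0.34,0],[-0.38,-0.34,0],[-0.38,-0.34,0],[-0.38,-0.34,0],[-0.38,-0.34,0],[-0.38,-0.34,0]],"twist":[[0,0,0],[0,0,0],[0,0,0],[0,0,0],[0,0,0],[0,0,0],[0,0,0],[0,0,0],[0,0,0],[0,0,0]]}'
python3 -m jog '{"claw":[1,1,1,1,1,1,1,1],"xyz":[[0,0,0],[0,0,0],[0,0,0],[0,0,0],[0,0,0],[0,0,0],[0,0,0],[0,0,0]],"twist":[[-0.0075,-0.0147,-0.042],[-0.0075,-0.0147,-0.042],[-0.0075,-0.0147,-0.042],[-0.0075,-0.0147,-0.042],[-0.0075,-0.0147,-0.042],[-0.0075,-0.0147,-0.042],[-0.0075,-0.0147,-0.042],[0,0,0]]}'
python3 - <<'E'
from h import *
s,p,R=state();print(p,R.as_euler("xyz",degrees=True),tool(220.2,20).as_euler("xyz",degrees=True),np.round(s["qpos"],2))
for h in(150,38):
    P,Q=grasp([493.5,253.5,0],220.2,20,70,h);print(plan(P,Q))
im=cam("top");cv2.imwrite("pics/t2.png",np.hstack([crop(im,215,200,110,150,4)[:,:440],crop(cam("side"),280,240,90,120,4)]))
E
```

```text
clock: 2.45
eef_pos: [443.5, 210.1, 231.6]
tool_rot: [3.141, 0.001, 2.903]
force: [1.6, 0.5, 0.4]
width: 85.7
gripper_force: 0.0
clock: 3.45
eef_pos: [442.2, 209.9, 231.1]
tool_rot: [3.139, 0.349, -2.451]
force: [-0.1, -0.3, -0.3]
width: 85.7
gripper_force: 0.0
[442.20948713 209.91954713 231.09977713] [ 179.84310597   19.97951667 -140.44928255] [-180.    20.  -139.8] [-0.19  0.29 -0.31  2.24  0.04  0.28  1.75]
('shift(share)', array([ 0.302, -0.   ,  0.943]), 'then twist(share)', array([-0.0004, -0.0001, -0.0034]))
('shift(share)', array([ 0.685, -0.003,  1.996]), 'then twist(share)', array([-0.0004, -0.0001, -0.0034]))Traceback (most recent call last):
  File "<stdin>", line 5, in <module>
    return _nx.concatenate(arrs, 1, dtype=dtype, casting=casting)
           ~~~~~~~~~~~~~~~^^^^^^^^^^^^^^^^^^^^^^^^^^^^^^^^^^^^^^^
ValueError: all the input array dimensions except for the concatenation axis must match exactly, but along dimension 0, the array at index 0 has size 600 and the array at index 1 has size 480
```

```bash
python3 -m jog '{"claw":[1,1,1,1,1],"xyz":[[0.06,0,0.19],[0.06,0,0.19],[0.06,0,0.19],[0.06,0,0.19],[0.06,0,0.19]],"twist":[[0,0,-0.0034],[0,0,0],[0,0,0],[0,0,0],[0,0,0]]}'
python3 - <<'E'
from h import *
s,p,R=state();print(p,R.as_euler("xyz",degrees=True),np.round(s["qpos"],2))
P,Q=grasp([493.5,253.5,0],220.2,20,70,38);print(plan(P,Q))
a,b=crop(cam("top"),215,225,100,100,4),crop(cam("side"),275,245,100,100,4);cv2.imwrite("pics/t2.png",np.hstack([a,b]))
E
```

```text
clock: 4.18
eef_pos: [444.8, 209.9, 146.1]
tool_rot: [-3.133, 0.337, -2.437]
force: [1.3, -0.6, 0.0]
width: 85.3
gripper_force: 0.0
[444.80197007 209.94260973 146.08003748] [-179.50244466   19.28481053 -139.62297334] [ 0.01  0.53 -0.63  2.32  1.42  0.24  0.4 ]
('shift(share)', array([0.399, 0.029, 1.194]), 'then twist(share)', array([-0.0024, -0.004 ,  0.0009]))
```

View pics/t2.png

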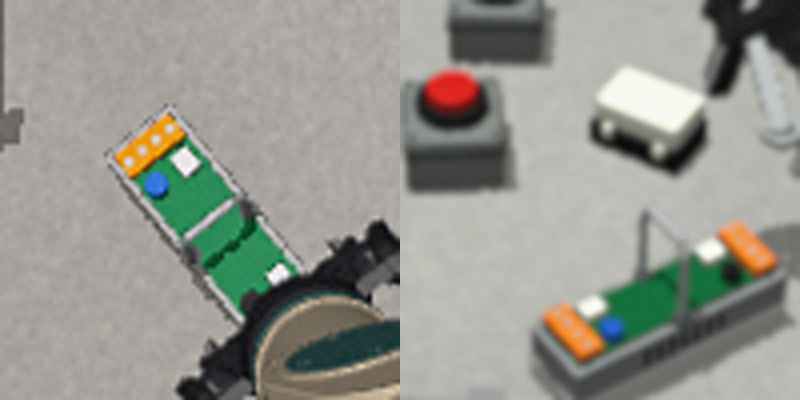

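The open gripper straddles the near end of the module, aligned with its sides, and the module hasn't moved. Joint 6 is near its limit because of the tilt, so I'm reducing the tilt to 10°.

```bash
python3 -m jog '{"claw":[1,1,1],"xyz":[[0,0,0],[0,0,0],[0,0,0]],"twist":[[0,0.025,0],[0,0.025,0],[0,0,0]]}'
python3 - <<'E'
from h import *
s,p,R=state();print(p,R.as_euler("xyz",degrees=True),np.round(s["qpos"],2))
P,Q=grasp([493.5,253.5,0],220.2,10,70,38);print(P,plan(P,Q))
E
```

```text
clock: 4.65
eef_pos: [447.8, 209.7, 147.3]
tool_rot: [-3.128, 0.211, -2.439]
force: [0.3, -0.3, -1.2]
width: 85.6
gripper_force: 0.0
[447.75449182 209.73754331 147.33353282] [-179.19336801   12.07017326 -139.76621233] [ 0.05  0.57 -0.75  2.2   0.95  0.45  0.84]
[442.55428198 210.44753033  19.28865269] ('shift(share)', array([0.302, 0.057, 1.244]), 'then twist(share)', array([-0.0044,  0.0115,  0.0001]))
```

```bash
python3 -m jog '{"claw":[1,1,1,1,1,1,1],"xyz":[[0,0,0],[0.05,0.01,0.2],[0.05,0.01,0.2],[0.05,0.01,0.2],[0.05,0.01,0.2],[0,0,0],[0,0,0]],"twist":[[-0.0044,0.0115,0],[0,0,0],[0,0,0],[0,0,0],[0,0,0],[0,0,0],[0,0,0]]}'
python3 - <<'E'
from h import *
s,p,R=state();print(p,R.as_euler("xyz",degrees=True),np.round(s["qpos"],2))
P,Q=grasp([493.5,253.5,0],220.2,10,70,38);print(P,plan(P,Q))
E
```

```text
clock: 5.52
eef_pos: [439.4, 206.8, 64.8]
tool_rot: [-3.139, 0.172, -2.438]
force: [0.7, -0.4, -0.2]
width: 85.3
gripper_force: 0.0
[439.42241454 206.82285925  64.83375438] [-179.86330398    9.86678983 -139.6817778 ] [-0.13  0.69 -0.49  2.25  1.28  0.29  0.53]
[442.55428198 210.44753033  19.28865269] ('shift(share)', array([0.031, 0.008, 0.457]), 'then twist(share)', array([-0.0006, -0.0007,  0.0006]))
```

```bash
python3 -m jog '{"claw":[1,1,1,1,1],"xyz":[[0,0.01,0.15],[0.01,0,0.15],[0.01,0,0.15],[0,0,0],[0,0,0]],"twist":[[0,0,0],[0,0,0],[0,0,0],[0,0,0],[0,0,0]]}'
python3 - <<'E'
from h import *
s,p,R=state();print(p,R.as_euler("xyz",degrees=True),np.round(s["qpos"],2))
P,Q=grasp([493.5,253.5,0],220.2,10,70,38);print(P,plan(P,Q))
E
```

```text
clock: 6.15
eef_pos: [443.5, 211.0, 20.2]
tool_rot: [-3.139, 0.172, -2.439]
force: [-0.5, -0.4, 0.1]
width: 85.2
gripper_force: 0.0
[443.50707146 211.01399639  20.22676236] [-179.87664848    9.87878212 -139.73092736] [-0.17  0.79 -0.44  2.25  1.65  0.27  0.17]
[442.55428198 210.44753033  19.28865269] ('shift(share)', array([0.012, 0.002, 0.007]), 'then twist(share)', array([-0.0006, -0.0007,  0.0004]))
```

```bash
python3 -m jog '{"claw":[0,0,0,0,0,0,0],"xyz":[[0,0,0],[0,0,0],[0,0,0],[0,0,0],[0,0,0],[0,0,0],[0,0,0]],"twist":[[0,0,0],[0,0,0],[0,0,0],[0,0,0],[0,0,0],[0,0,0],[0,0,0]]}'
python3 -m jog '{"claw":[0,0,0,0,0,0],"xyz":[[-0.01,0,-0.06],[-0.02,0,-0.12],[-0.04,0,-0.2],[-0.04,0,-0.2],[-0.02,0,-0.1],[0,0,0]],"twist":[[0,0,0],[0,0,0],[0,0,0],[0,0,0],[0,0,0],[0,0,0]]}'
python3 - <<'E'
from h import *
s,p,R=state();print(p,R.as_euler("xyz",degrees=True),np.round(s["qpos"],2),s["force"],s["torque"])
a,b=crop(cam("top"),215,225,100,100,4),crop(cam("side"),275,245,100,100,4);cv2.imwrite("pics/t3.png",np.hstack([a,b]))
E
```

```text
clock: 7.02
eef_pos: [443.5, 210.9, 20.2]
tool_rot: [-3.139, 0.172, -2.439]
force: [-1.1, -1.5, 7.1]
width: 53.1
gripper_force: 63.1
clock: 7.78
eef_pos: [444.0, 211.5, 89.0]
tool_rot: [-3.139, 0.172, -2.439]
force: [0.2, 0.4, -2.9]
width: 53.0
gripper_force: 63.6
[444.0355171  211.45731752  89.04416374] [-179.86198425    9.83851986 -139.74447159] [-0.07  0.66 -0.59  2.22  1.11  0.36  0.7 ] [ 0.24265728  0.43108262 -2.87341411] [-0.32108022  0.40230955 -0.00382403]
```

View pics/t3.png

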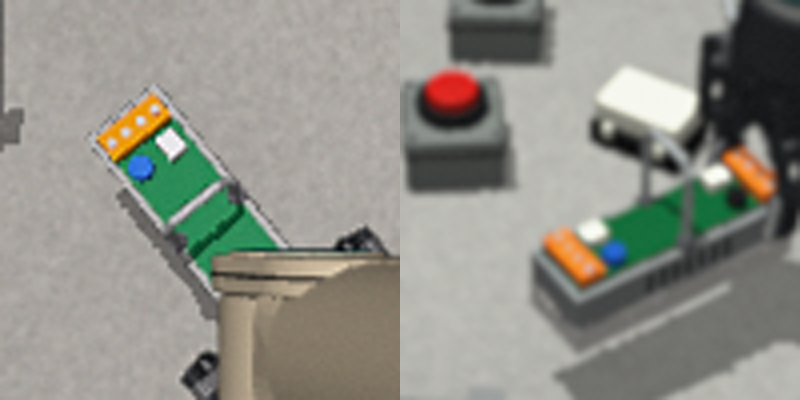

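The module is held and lifted, and it looks level. In the crops the bar ends are at (172,222)/(232,183) in the top view and (648,135)/(688,165) in the side view. From these I'll triangulate the bar in the tool frame and plan the carry.

```bash
python3 - <<'E'
from h import *
s,p,R=state();t=cam("top");d=cam("side")
e1,r1=tri([t,d],[(273,270.75),(337,278.75)]);e2,r2=tri([t,d],[(258,280.5),(347,286.25)])
c=(e1+e2)/2;print(e1,r1,e2,r2,c,np.linalg.norm(e1-e2));
P,Q=grasp([493.5,253.5,0],220.2,10,70,38)
nom=np.array([493.5,253.5,115])-[443.5,211,20.2]
print("bar in tool nominal",Q.inv().apply(nom),"meas",R.inv().apply(c-p))
yaw=153.4
b=R.inv().apply(nom)
T=tool(yaw,10);u=np.array([np.cos(np.radians(yaw)),np.sin(np.radians(yaw)),0])
seat=np.array([551.2,-273.9,255])
for off in(70,0): 
    pt=seat+off*u+[0,0,34]-T.apply(b);print(off,pt)
p1=p+[0,0,106];print(plan(p1,R));print(plan(seat+70*u+[0,0,34]-T.apply(b),T,p1,R))
E
```

```text
[508.43852463 234.30703982 171.22576169] [[0.0, -0.4], [0.3, 0.1]] [482.91856308 267.47927745 178.80727529] [[-0.0, 0.4], [-0.3, -0.1]] [495.67854386 250.89315864 175.01651849] 42.53404677731014
bar in tool nominal [-81.08665852   0.18844683 -81.96467713] meas [-79.17289382  -3.54749581 -74.48745311]
70 [ 430.34376556 -213.28741565  193.91199785]
0 [ 492.93456214 -244.6305518   193.91199785]
('shift(share)', array([-0.179, -0.004, -1.047]), 'then twist(share)', array([ 0.0001, -0.0001,  0.0001]))
('shift(share)', array([ 2.804, -3.154, -0.472]), 'then twist(share)', array([ 0.0631, -0.0008,  0.366 ]))
```

```bash
python3 -m jog '{"claw":[0,0,0,0,0,0],"xyz":[[-0.02,0,-0.1],[-0.04,0,-0.25],[-0.06,0,-0.35],[-0.04,0,-0.25],[-0.02,0,-0.1],[0,0,0]],"twist":[[0,0,0],[0,0,0],[0,0,0],[0,0,0],[0,0,0],[0,0,0]]}'
python3 -m jog '{"claw":[0,0,0,0,0,0,0,0,0,0,0,0],"xyz":[[0.12,-0.14,-0.02],[0.25,-0.28,-0.04],[0.27,-0.3,-0.05],[0.27,-0.3,-0.05],[0.27,-0.3,-0.05],[0.27,-0.3,-0.05],[0.27,-0.3,-0.05],[0.27,-0.3,-0.05],[0.27,-0.3,-0.05],[0.25,-0.28,-0.04],[0.12,-0.14,-0.02],[0,0,0]],"twist":[[0,0,0],[0,0,0],[0,0,0],[0,0,0],[0,0,0],[0,0,0],[0,0,0],[0,0,0],[0,0,0],[0,0,0],[0,0,0],[0,0,0]]}'
python3 -m jog '{"claw":[0,0,0,0,0,0,0,0,0,0,0],"xyz":[[0,0,0],[0,0,0],[0,0,0],[0,0,0],[0,0,0],[0,0,0],[0,0,0],[0,0,0],[0,0,0],[0,0,0],[0,0,0]],"twist":[[0.004,0,0.022],[0.007,0,0.043],[0.007,0,0.043],[0.007,0,0.043],[0.007,0,0.043],[0.007,0,0.043],[0.007,0,0.043],[0.007,0,0.043],[0.007,0,0.043],[0,0,0],[0,0,0]]}'
python3 - <<'E'
from h import *
s,p,R=state();print(p,R.as_euler("xyz",degrees=True),np.round(s["qpos"],2),s["force"])
t=cam("top");d=cam("side")
b=np.array([-80,-1,-80]);print([proj(i,p+R.apply(b)).round(1) for i in(t,d)])
cv2.imwrite("pics/t4.png",np.hstack([crop(t,420,200,100,120,4),crop(d,320,100,100,120,4)]))
E
```

```text
clock: 8.72
eef_pos: [443.8, 211.6, 194.9]
tool_rot: [-3.139, 0.171, -2.439]
force: [-0.2, -1.1, -4.0]
width: 53.2
gripper_force: 64.0
clock: 10.22
eef_pos: [429.0, -186.4, 195.7]
tool_rot: [3.141, 0.17, -2.442]
force: [-0.4, 0.2, -3.0]
width: 52.9
gripper_force: 64.1
clock: 11.6
eef_pos: [429.8, -184.2, 196.9]
tool_rot: [3.134, 0.167, 2.682]
force: [0.3, -0.5, -3.9]
width: 53.4
gripper_force: 64.3
[ 429.77461896 -184.16955023  196.89385984] [179.54301422   9.5962401  153.65699159] [ 0.81  0.41 -0.63  2.18  0.57  0.52  0.86] [ 0.29604855 -0.48241913 -3.88521395]
[array([481. , 273.9]), array([357.6, 152.9])]
```

View pics/t4.png

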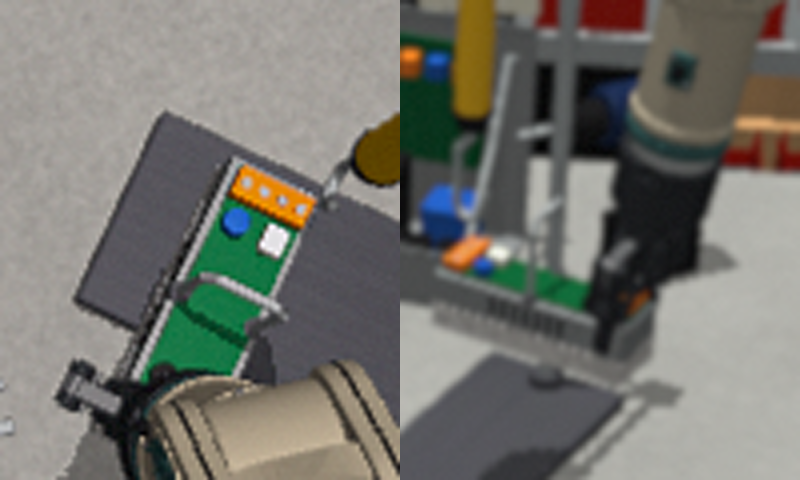

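The module is held in line with the hook. The bar centre is at about (480,272.5) in the top view and (356,154) in the side view, matching the prediction within 1.5 px, and the hook is at (502.5,250) and (337.5,155) as expected. Now I'll line up laterally with the hook axis.

```bash
cat > hk.py <<'E'
from h import *
import sys
off,up=map(float,sys.argv[1:3]);seat=np.array([551.2,-273.9,255]);b=np.array([-80,-1,-80])
s,p,R=state();yaw=153.4;T=tool(yaw,10);u=np.array([np.cos(np.radians(yaw)),np.sin(np.radians(yaw)),0])
bar=p+R.apply(b);v=np.array([u[1],-u[0],0])
print("bar rel seat: back %.1f lat %.1f up %.1f"%((bar-seat)@u,(bar-seat)@v,(bar-seat)[2]),R.as_euler("xyz",degrees=True).round(1),"F",np.round(s["force"],1))
print(plan(seat+off*u+[0,0,up]-T.apply(b),T))
E
python3 hk.py 50 34
```

```text
bar rel seat: back 82.9 lat 23.7 up 34.2 [179.5   9.6 153.5] F [ 0.6 -0.4 -2.2]
('shift(share)', array([-0.329, -0.244,  0.061]), 'then twist(share)', array([ 0.0027, -0.0022,  0.0007]))
```

```bash
python3 -m jog '{"claw":[0,0,0,0,0,0],"xyz":[[-0.05,-0.04,0.01],[-0.09,-0.07,0.02],[-0.09,-0.07,0.02],[-0.06,-0.04,0.01],[-0.04,-0.02,0],[0,0,0]],"twist":[[0.0027,-0.0022,0],[0,0,0],[0,0,0],[0,0,0],[0,0,0],[0,0,0]]}'
python3 hk.py 0 34
python3 - <<'E'
from h import *
t=cam("top");d=cam("side");s,p,R=state();b=np.array([-80,-1,-80])
q=[proj(i,p+R.apply(b+[0,k,0])).round(1).tolist() for i in(t,d) for k in(-16,16)];print(q)
cv2.imwrite("pics/t5.png",np.hstack([crop(t,470,220,50,70,8),crop(d,320,110,50,70,8)]))
E
```

```text
clock: 12.45
eef_pos: [449.4, -221.8, 197.0]
tool_rot: [-3.141, 0.175, 2.678]
force: [-0.7, -0.2, -2.4]
width: 53.1
gripper_force: 64.3
bar rel seat: back 49.5 lat 0.1 up 34.8 [-180.    10.   153.4] F [-0.7 -0.2 -2.4]
('shift(share)', array([-0.486, -0.001,  0.093]), 'then twist(share)', array([-0.0001,  0.0003,  0.0001]))
[[505.0, 268.5], [491.1, 261.7], [354.7, 144.7], [349.5, 148.8]]
```

View pics/t5.png

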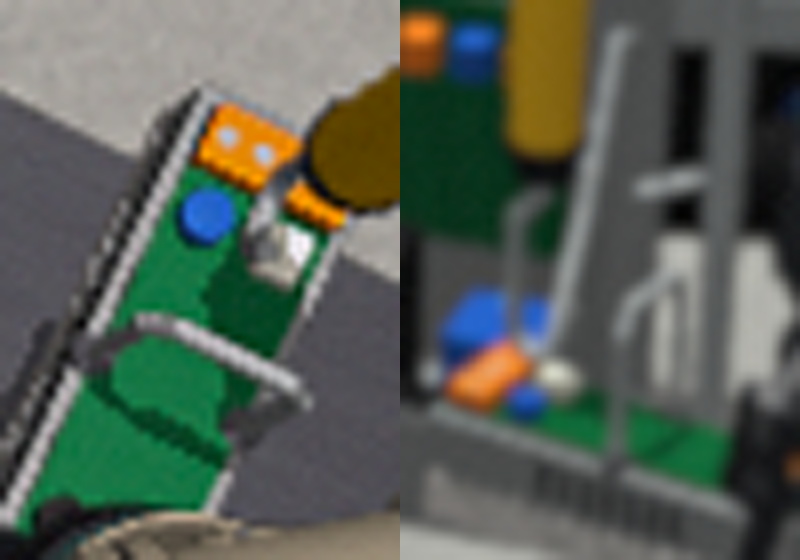

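The bar is in line with the hook. Its centre is at (498.1,264.3) and (351.5,147.5) against predictions of (498.0,265.1) and (352.1,146.8), and the tip at (502.8,250.6) is within 1.2 px of prediction. I'll advance over the tip, stopping about 3 mm short of the seat.

```bash
python3 -m jog '{"claw":[0,0,0,0,0,0,0],"xyz":[[-0.04,0,0.01],[-0.09,0,0.02],[-0.1,0,0.02],[-0.1,0,0.02],[-0.08,0,0.02],[-0.04,0,0.01],[0,0,0]],"twist":[[0,0,0],[0,0,0],[0,0,0],[0,0,0],[0,0,0],[0,0,0],[0,0,0]]}'
python3 hk.py 3 12
python3 - <<'E'
from h import *
t=cam("top");d=cam("side");s,p,R=state();b=np.array([-80,-1,-80])
q=[proj(i,p+R.apply(b+[0,k,0])).round(1).tolist() for i in(t,d) for k in(-16,16)];print(q)
cv2.imwrite("pics/t6.png",np.hstack([crop(t,480,210,50,70,8),crop(d,310,110,50,70,8)]))
E
```

```text
clock: 13.42
eef_pos: [490.5, -242.2, 194.9]
tool_rot: [-3.141, 0.175, 2.678]
force: [-0.7, -0.4, -3.0]
width: 53.2
gripper_force: 64.3
bar rel seat: back 3.6 lat 0.2 up 32.6 [-180.    10.   153.4] F [-0.7 -0.4 -3. ]
('shift(share)', array([ 0.03 , -0.001,  0.203]), 'then twist(share)', array([-0.0001,  0.0001,  0.0002]))
[[513.6, 249.6], [499.7, 242.8], [342.0, 141.5], [336.7, 145.4]]
```

View pics/t6.png

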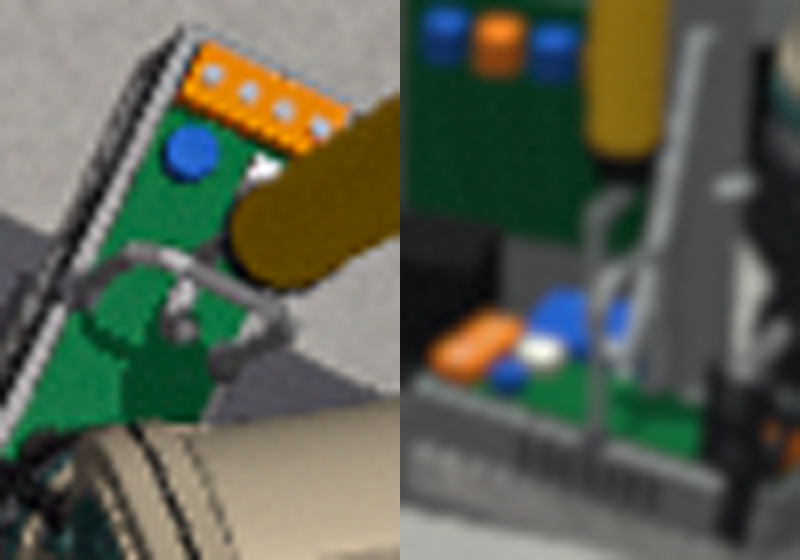

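The hook tip shows on the robot side of the bar at (182,325) in the top crop, with the bar above the hook and between tip and shank. Lowering in steps while watching the force.

```bash
python3 -m jog '{"claw":[0,0,0,0,0],"xyz":[[0,0,0.05],[0.01,0,0.06],[0.01,0,0.06],[0.01,0,0.06],[0,0,0]],"twist":[[0,0,0],[0,0,0],[0,0,0],[0,0,0],[0,0,0]]}';python3 hk.py 2 0
python3 -m jog '{"claw":[0,0,0,0,0],"xyz":[[0.01,0,0.05],[0.01,0,0.05],[0.01,0,0.05],[0,0,0],[0,0,0]],"twist":[[0,0,0],[0,0,0],[0,0,0],[0,0,0],[0,0,0]]}';python3 hk.py 2 -20
```

```text
clock: 14.15
eef_pos: [490.9, -242.5, 171.2]
tool_rot: [-3.141, 0.174, 2.678]
force: [-0.3, -0.6, -3.6]
width: 53.5
gripper_force: 64.3
bar rel seat: back 3.0 lat 0.2 up 8.8 [-180.    10.   153.5] F [-0.3 -0.6 -3.6]
('shift(share)', array([ 0.005, -0.001,  0.089]), 'then twist(share)', array([-0.0002, -0.0002,  0.0003]))
clock: 14.78
eef_pos: [491.1, -242.5, 156.6]
tool_rot: [-3.141, 0.175, 2.678]
force: [1.1, 0.5, -3.2]
width: 52.8
gripper_force: 64.3
bar rel seat: back 3.0 lat 0.2 up -5.7 [-180.    10.   153.4] F [ 1.1  0.5 -3.2]
('shift(share)', array([ 0.016, -0.001,  0.142]), 'then twist(share)', array([-0.0002,  0.0003,  0.0003]))
```

```bash
cat >> hk.py <<'E'
f=[];
for _ in range(6): optics.get_image("side");f.append(readout.read_state()["force"][2])
print("mean Fz",np.mean(f))
E
python3 -m jog '{"claw":[0,0,0,0,0],"xyz":[[0.01,0,0.05],[0.01,0,0.06],[0.01,0,0.05],[0.01,0,0.04],[0,0,0]],"twist":[[0,0,0],[0,0,0],[0,0,0],[0,0,0],[0,0,0]]}';python3 hk.py 2 -40
```

```text
clock: 15.4
eef_pos: [491.2, -242.5, 136.1]
tool_rot: [-3.141, 0.176, 2.678]
force: [3.0, -1.9, -0.9]
width: 53.0
gripper_force: 64.5
bar rel seat: back 2.9 lat 0.3 up -26.1 [-180.    10.1  153.5] F [ 3.  -1.9 -0.9]
('shift(share)', array([ 0.016, -0.003,  0.137]), 'then twist(share)', array([-0.0001,  0.0005,  0.0003]))
mean Fz -0.7899692047054518
```

```bash
python3 -m jog '{"claw":[0,0,0,0,0],"xyz":[[-0.01,0,0],[-0.01,0,0],[0.01,0,0.04],[0.01,0,0.04],[0,0,0]],"twist":[[0,0,0],[0,0,0],[0,0,0],[0,0,0],[0,0,0]]}';python3 hk.py 0 -40
```

```text
clock: 16.32
eef_pos: [491.8, -243.0, 127.9]
tool_rot: [-3.141, 0.175, 2.678]
force: [1.7, -1.1, -0.5]
width: 53.5
gripper_force: 64.5
bar rel seat: back 2.1 lat 0.1 up -34.4 [-180.    10.   153.4] F [ 1.7 -1.1 -0.5]
('shift(share)', array([-0.01 , -0.   ,  0.059]), 'then twist(share)', array([-0.0002,  0.0001,  0.0002]))
mean Fz -0.7114713458034313
```

```bash
python3 -m jog '{"claw":[0,0,0,0,0],"xyz":[[-0.01,0,0.01],[0,0,0.04],[0,0,0.04],[0,0,0],[0,0,0]],"twist":[[0,0,0],[0,0,0],[0,0,0],[0,0,0],[0,0,0]]}';python3 hk.py 0 -50
python3 - <<'E'
from h import *
t=cam("top");d=cam("side");s,p,R=state();b=np.array([-80,-1,-80])
print([proj(i,p+R.apply(b+[0,k,0])).round(1).tolist() for i in(t,d) for k in(-16,16)])
cv2.imwrite("pics/t7.png",np.hstack([crop(t,480,210,50,75,8),crop(d,310,110,50,75,8)]))
E
```

```text
clock: 17.25
eef_pos: [493.9, -244.0, 119.5]
tool_rot: [-3.141, 0.175, 2.678]
force: [-0.6, 0.3, 0.9]
width: 53.1
gripper_force: 64.6
bar rel seat: back -0.3 lat 0.2 up -42.9 [-180.    10.   153.4] F [-0.6  0.3  0.9]
('shift(share)', array([ 0.015, -0.001,  0.07 ]), 'then twist(share)', array([-0.0002,  0.    ,  0.0003]))
mean Fz 0.17397376456402122
[[504.1, 253.6], [491.0, 247.3], [339.9, 162.2], [334.7, 166.3]]
```

View pics/t7.png

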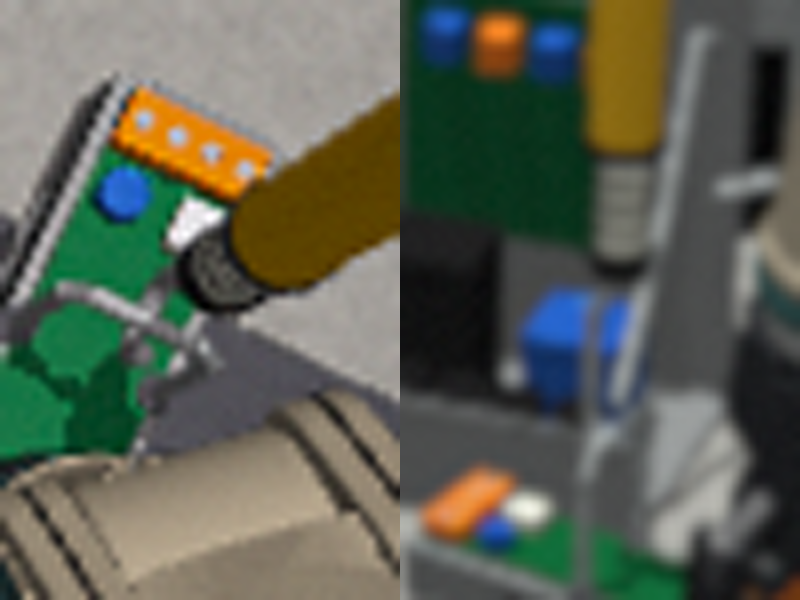

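The bar sits in the hook and about 43 mm of white barrel with 10 mm lines shows below the sleeve. Vertical load on the gripper is about zero, so the scale is carrying it; I'm releasing and backing off.

```bash
python3 -m jog '{"claw":[0.8,0.85,0.9,1,1,1],"xyz":[[0,0,0],[0,0,0],[0,0,0],[0,0,0],[0,0,0],[0,0,0]],"twist":[[0,0,0],[0,0,0],[0,0,0],[0,0,0],[0,0,0],[0,0,0]]}'
python3 -m jog '{"claw":[1,1,1,1,1,1,1,1],"xyz":[[0.08,0,0],[0.15,0,0],[0.2,0,0],[0.25,0,-0.05],[0.25,0,-0.15],[0.1,0,-0.3],[0,0,-0.5],[0,0,-0.4]],"twist":[[0,0,0],[0,0,0],[0,0,0],[0,0,0],[0,0,0],[0,0,0],[0,0,0],[0,0,0]]}'
python3 - <<'E'
from h import *
d=cam("side");t=cam("top");s,p,R=state();print(p,s["force"])
cv2.imwrite("pics/t8.png",np.hstack([crop(t,460,200,64,75,6),crop(d,310,110,64,75,6)]))
E
```

```text
clock: 18.4
eef_pos: [494.1, -244.1, 119.6]
tool_rot: [-3.141, 0.175, 2.678]
force: [-0.7, -0.6, 0.4]
width: 85.3
gripper_force: 0.0
clock: 19.4
eef_pos: [380.7, -187.1, 240.7]
tool_rot: [-3.141, 0.175, 2.679]
force: [-0.0, -1.1, 0.3]
width: 85.5
gripper_force: 0.0
[ 382.56122545 -188.26325343  242.62542587] [ 0.32089586  0.36819231 -1.25636734]
```

```bash
python3 - <<'E'
from h import *
for k in range(1):
    d=cam("side")
    for z in range(118,150,2): print(z,d["color"][z,336:340].mean(0).round())
E
```

```text
118 [134. 102.  16.]
120 [134. 102.  16.]
122 [134. 104.  19.]
124 [134. 102.  18.]
126 [135. 103.  18.]
128 [112.  86.  18.]
130 [73. 73. 69.]
132 [105. 105.  98.]
134 [112. 112. 104.]
136 [113. 114. 105.]
138 [104. 105.  96.]
140 [107. 108. 100.]
142 [32. 32. 31.]
144 [57. 59. 58.]
146 [ 89.  94. 101.]
148 [ 84. 113. 174.]
```

```bash
python3 -m jog '{"claw":[1,1,1,0,0,0,0,0,0,0,0,0],"xyz":[[0,0.1,0],[0,0.2,0],[0,0.2,0],[0,0.2,0],[0,0.1,0],[0,0,0],[0,0,0],[0,0,0],[0,0,0],[0,0,0],[0,0,0],[0,0,0]],"twist":[[0,0,0],[0,0,0],[0,0,0],[0,0.028,0],[0,0.028,0],[0,0,0],[0,0,0],[0,0,0],[0,0,0],[0,0,0],[0,0,0],[0,0,0]]}'
python3 -m jog '{"claw":[0,0,0,0,0,0,0,0,0,0,0,0],"xyz":[[0,0,0],[0,0,0],[0,0,0],[0,0,0],[0,0,0],[0,0,0],[0,0,0],[0,0,0],[0,0,0],[0,0,0],[0,0,0],[0,0,0]],"twist":[[0,0,0],[0,0,0],[0,0,0],[0,0,0],[0,0,0],[0,0,0],[0,0,0],[0,0,0],[0,0,0],[0,0,0],[0,0,0],[0,0,0]]}'
python3 -m jog '{"claw":[0,0,0,0,0,0,0,0,0,0,0,0],"xyz":[[0,0,0],[0,0,0],[0,0,0],[0,0,0],[0,0,0],[0,0,0],[0,0,0],[0,0,0],[0,0,0],[0,0,0],[0,0,0],[0,0,0]],"twist":[[0,0,0],[0,0,0],[0,0,0],[0,0,0],[0,0,0],[0,0,0],[0,0,0],[0,0,0],[0,0,0],[0,0,0],[0,0,0],[0,0,0]]}'
python3 - <<'E'
from h import *
ims=[]
for k in range(12):
    d=cam("side");ims.append(d["color"][110:200,300:380].astype(int))
print([int(abs(ims[k]-ims[0]).max()) for k in range(12)])
s,p,R=state();print(p,R.as_euler("xyz",degrees=True),s["clock"])
t=cam("top")
cv2.imwrite("pics/t8.png",np.hstack([crop(t,460,200,64,100,6),crop(d,300,110,69,100,6)]))
g=np.array([658,85,150]);print(plan(g,tool(R.as_euler("xyz",degrees=True)[2],0)))
E
```

```text
clock: 21.05
eef_pos: [417.4, -116.3, 239.5]
tool_rot: [-3.141, -0.001, 2.678]
force: [-0.7, 0.3, -0.1]
width: -0.1
gripper_force: 0.0
clock: 22.55
eef_pos: [417.4, -116.2, 239.5]
tool_rot: [-3.141, -0.001, 2.678]
force: [-0.1, -0.6, 0.5]
width: 0.1
gripper_force: 0.0
clock: 24.05
eef_pos: [417.4, -116.2, 239.4]
tool_rot: [-3.141, -0.001, 2.678]
force: [-0.2, 0.3, 0.5]
width: 0.1
gripper_force: 0.0
[0, 7, 9, 10, 9, 8, 8, 10, 9, 9, 12, 9]
[ 417.41756048 -116.22829399  239.45109396] [-1.79966049e+02 -3.86050342e-02  1.53436399e+02] 24.65
('shift(share)', array([-1.253,  2.876,  0.892]), 'then twist(share)', array([-0.0002, -0.0002,  0.    ]))
```

View pics/t8.png

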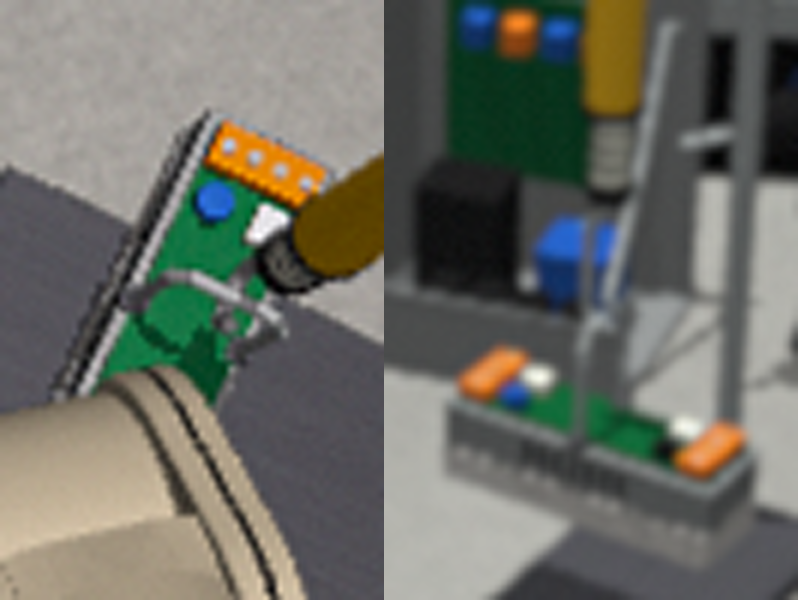

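The module hangs still (only noise between frames), with only white and about four lines showing below the sleeve and no green. Parts are missing, so I'll press the red button.

```bash
python3 -m jog '{"claw":[0,0,0,0,0,0,0,0,0,0],"xyz":[[-0.1,0.2,0],[-0.15,0.36,0],[-0.15,0.36,0.1],[-0.15,0.36,0.1],[-0.15,0.36,0.2],[-0.15,0.36,0.2],[-0.15,0.36,0.2],[-0.15,0.34,0.1],[-0.1,0.18,0],[0,0,0]],"twist":[[0,0,0],[0,0,0],[0,0,0],[0,0,0],[0,0,0],[0,0,0],[0,0,0],[0,0,0],[0,0,0],[0,0,0]]}'
python3 - <<'E'
from h import *
s,p,R=state();print(plan([659,85,80],tool(153.43,0)),s["qpos"])
E
```

```text
clock: 25.95
eef_pos: [658.4, 87.0, 148.5]
tool_rot: [3.141, -0.001, 2.679]
force: [-0.9, 0.3, -0.3]
width: -0.2
gripper_force: 0.0
('shift(share)', array([-0.016, -0.016,  0.685]), 'then twist(share)', array([ 0.0001, -0.0005,  0.0004])) [ 0.18362489  0.81598919 -0.64679104  1.53908929  0.55625276  0.97761092
  0.4797264 ]
```

```bash
python3 -m jog '{"claw":[0,0,0,0,0,0,0],"xyz":[[-0.015,-0.015,0.2],[0,0,0.25],[0,0,0.2],[0,0,0.06],[0,0,0.04],[0,0,0.03],[0,0,0]],"twist":[[0,0,0],[0,0,0],[0,0,0],[0,0,0],[0,0,0],[0,0,0],[0,0,0]]}'
```

```text
clock: 26.82
eef_pos: [658.9, 83.6, 71.8]
tool_rot: [-3.142, 0.0, 2.678]
force: [-0.6, -0.3, 2.3]
width: -0.3
gripper_force: 0.8
```

Touching the top. I'll press through the travel now.

```bash
python3 -m jog '{"claw":[0,0,0,0,0,0],"xyz":[[0,0,0.02],[0,0,0.02],[0,0,0.02],[0,0,0.01],[0,0,0],[0,0,0]],"twist":[[0,0,0],[0,0,0],[0,0,0],[0,0,0],[0,0,0],[0,0,0]]}'
```

```text
clock: 27.58
eef_pos: [659.0, 83.6, 66.0]
tool_rot: [-3.141, 0.001, 2.678]
force: [-2.7, -1.2, 12.8]
width: 0.1
gripper_force: 6.6
```

The force is 12.8 N at z = 66, so the button is fully down against its stop. Retracting and checking the scene.

```bash
python3 -m jog '{"claw":[0,0,0,0,0,0],"xyz":[[0,0,-0.1],[0,0,-0.3],[0,0,-0.4],[0,0,-0.2],[0,0,0],[0,0,0]],"twist":[[0,0,0],[0,0,0],[0,0,0],[0,0,0],[0,0,0],[0,0,0]]}'
python3 - <<'E'
from h import *
from cell import order
a=cv2.imread("pics/t8.png")[:, 384:798];d=cam("side");n=crop(d,300,110,69,100,6)
print("change at hook",np.abs(a.astype(int)-n)[:,:414].mean())
print(order.finish_job())
E
```

```text
clock: 28.32
eef_pos: [657.6, 82.9, 162.5]
tool_rot: [-3.139, -0.003, 2.678]
force: [0.1, -0.3, -0.2]
width: 0.5
gripper_force: 0.0
change at hook 4.452679817498658
the job is handed in; nothing more can be done
None
```

The module is hanging still on the scale hook with only white showing below the sleeve (about 43 mm of travel), so parts are missing: I pressed the red button down to its stop and handed the job in at about 28 s.

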